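# Fire a spark plug in the bench tester and hold the test dial on

### The job

A spark plug is seated in the bench spark plug tester: first turn the tester's speed selector (the smaller knob, on the left) clockwise to the mark with four pips. Only then turn the spring-return test dial (the larger wing knob, on the right) clockwise past its first two clicks to the third stage, full power, and hold it there against its spring for at least two seconds. The job ends holding: finish with the gripper still on the dial and the dial at the third stage, the selector still on four pips, the seated plug untouched and the loose things round the tester left where they are.

Things in the scene. Friction and masses are not known exactly. Their poses are not given: they have to be found in the camera images.
- tester: bench spark plug tester: grey console fixed to the bench, 180 x 270 mm, level dark deck 70 mm above the bench with two knobs. Origin: centre of the underside; x to its back, y to its left, z up; yaw within 0.4 rad. At the back (x 45 to 87, y -75 to 75 mm) a turret rises to 105 mm with a window, a gauge, the seated plug and its brass contact arm (top 166 mm).
- selector: speed selector: smaller black knob, left. Vertical axis at x -35, y +67 mm of the tester. Bar 40 x 12 mm, gripped on its flat sides, 8 to 36 mm above the deck, over a skirt 38 mm wide, 8 mm high. Origin on the axis at deck height; x along the bar to its pointer end (white line), z up. Grip across y, TCP 30 mm up. Round its far side: marks of 1 to 5 white pips, clockwise, one pip at left.
- selector_angle (a joint): selector angle, rad, growing clockwise from above. Ball detents at 0, 0.5, 1.0, 1.5, 2.0 = one to five pips; four pips = 1.5, pointer 0.5 rad clockwise of the tester's x axis. Starts at one, two or three pips. About 0.07 N m per click; let go within 0.2 rad of a detent it snaps in and stays.
- dial: spring-return test dial: larger black wing knob, right. Vertical axis at x -35, y -67 mm of the tester. Bar 56 x 15 mm, gripped on its flat sides, 8 to 36 mm above the deck, over a skirt 52 mm wide, 8 mm high. Origin on the axis at deck height; x along the bar to its pointer end (white line), z up. Grip across y, TCP 30 mm up. Far side marks, clockwise: small ring (off), 1, 2, 3 white bars.
- dial_angle (a joint): test dial angle, rad, growing clockwise from above. 0 = off, at its stop, pointer 0.6 rad anticlockwise of the tester's x axis; clicks at 0.4 (one bar), 0.8 (two) and 1.2 (three, full power); end stop 1.28. Let go, its spring drives it back to 0 from anywhere, over the clicks: 0.07 N m at 0, 0.17 N m at 1.2; leaving a click takes about 0.06 N m more (0.2 N m in all).
- tested_plug: the spark plug standing in the turret's seat at the back of the tester, behind the dial, fixed: not to be touched. Its top is 160 mm above the bench, at x = 66, y = -36 mm in the tester's frame.
- feeler_gauge: bystander: flat light feeler gauge, 42 x 99 x 14 mm, lying loose right of the tester. Origin: centre of its underside.
- loose_plug: bystander: spark plug lying loose left of the tester, 66 x 36 x 19 mm. Origin: centre of its underside.
- scraper: bystander: flat dark scraper blade, 50 x 103 x 6 mm, loose left of the tester. Origin: centre of its underside.

How it is judged:
On the way, in this order (a step that is already met when the one before it is completed fails the run):
1. the selector points to four pips while the test dial is off (value of joint selector_angle between 1.38 and 1.62 rad and value of joint dial_angle below 0.2 rad), for 0.2 s.
2. the fingers hold the test dial at the third stage for 1.5 s, the selector on four pips (value of joint dial_angle between 1.1 and 1.32 rad and contact force between the fingers and dial above 1 N and value of joint selector_angle between 1.35 and 1.65 rad), for 1.5 s.
At the end, for the whole second after the job is handed in: the selector stands within 0.15 rad of four pips (1.5 rad); the test dial is held still by the fingers (contact force over 1 N) at the third stage, between 1.1 rad and its end stop; the three loose bystanders lie within 20 mm of where they were (all of step 2 and velocity of joint dial_angle between -0.1 and 0.1 rad/s and distance of each of feeler_gauge, loose_plug, scraper from where it was at the start of the episode below 0.02 m); the arm keeps its last pose, push and grip.
It fails at once if the test dial is turned toward its first click while the selector is not on four pips (value of joint dial_angle above 0.3 rad and not (value of joint selector_angle between 1.3 and 1.7 rad)).
It fails at once if the seated spark plug is touched (contact force between any of the fingers, the arm and tested_plug above 2 N).
It fails at once if a loose thing beside the tester is pushed away by more than 20 mm (distance of any of feeler_gauge, loose_plug, scraper from where it was at the start of the episode above 0.02 m).
It also fails if it takes over 48 s, if anything falls off the work surface, if the arm or the gripper's body presses on something with over 40 N, if the wrist force passes 120 N, or if a joint passes its speed limit or range.

### The arm

A 6-joint arm with a two-finger parallel gripper is mounted at the origin on a cart in front of the work surface, level with it; the furniture and walls round the work are solid. World frame = base frame: x ahead of the robot, y to its left, z up, the work surface at z = 0. Lengths are in m, angles in rad, forces in N, time in s.
With the tool pointing down it reaches from about 0.3 to 0.875 m from the base axis. Payload 6.4 kg.
Tool frame: the origin (TCP) lies between the finger pads, 19 mm behind the fingertips; this is the grasp point; z points along the fingers, y is the line along which they close (so a half turn about z gives the same grasp; the last joint's range is limited). The gripper opens to 85 mm and grips with 20 to 120 N. Pads are 22 mm wide; open, the fingers measure 114 mm over their backs; the gripper's body (76 mm by 85 mm) begins 54 mm behind the grasp point. The pads swing forward as they close: fully open they stand 13 mm farther back than shut.
Start: joints at [1.138, 0.181, 1.607, -0, 1.354, -0.206], TCP at [0.129, 0.56, 0.25] pointing down, gripper open.
Joint ranges: [-2.99, 2.99], [-0.89, 2.07], [0.3, 2.58], [-1.14, 4.28], [0, 2.63], [-3.12, 3.12]. Speed limits (rad/s): [2.57, 2.57, 3.01, 3.14, 3.14, 3.14].

### API

Orientations are given as a unit quaternion [w, x, y, z].
In Python, from bench import * gives the robot as it stands. The module is installed in compiled form; this text tells all that it offers.
- The arm moves only by the tool arm_command, never from a script. Its arguments are lists of equal length, an entry for each row: "dp": the shift along the tool's x, y, z in units of 0.25 m (1.0 is 0.25 m), a list of three; "turn": the turn, a rotation vector about the tool's x, y, z in units of 30 degrees (1.0 is 30 degrees), a list of three; "jaw": the opening, from 0 (shut) to 1 (fully open). A call has 1 to 5 rows; each row is the pose to reach, as a shift and turn from the pose commanded when the call began, along the tool's axes at that moment; what a row does not reach only later rows make up. A row lasts 1/8 s, in which the tool goes at most 62.5 mm and 10.7 degrees, less where a joint would pass 70% of its speed; a pose out of reach is approached as far as the arm can. A call with a number of a shift or a turn outside -1 to 1 is refused whole. A call with a gripper value outside its range is refused whole. The fingers move at their own pace and stop on an object; the grip force is fixed at half the most. Time passes only in rows, so rows that repeat a pose let the fingers close. It gives the time, the measured TCP pose, the force, the opening and the grip force at its end, in the units of the state.
- get_obs(): the state, without advancing time (a new reading comes with each control period).
- camera(name): name is "scene" or "top"; returns the picture (420x560x3 uint8, blue, green, red); there is no depth.
- get_calibration(name): a dict with "camera_matrix" (3x3 intrinsics, pixels), "k1" (the pictures are not rectified: a ray, as slopes to the right and down, at radius r is drawn at 1 + k1 r^2 times it, then the intrinsics apply), "R" (3x3) and "t" (3): a world point X has camera coordinates R X + t. Camera axes: x right, y down, z forward; pixel columns grow to the right and rows downward; lengths in m; the calibration is good to about 2 mm. A picture is of the moment at which its call begins. get_calibration takes no time and is no camera call.
- hand_in(): hands the job in; it is judged then, once.
The state is a dict: "time_s": time; "q": joint angles; "dq": joint speeds; "joint_efforts": joint torques, N m; "eef_pos": TCP position; "eef_rot": TCP orientation; "wrist_force": force on the tool from outside, world axes, zero at the start; "torque": the same for the moment, N m; "opening": opening from 0.0 (shut) to 1.0 (fully open); "grasp_force": force on a finger pad.
Only numpy, scipy, OpenCV 4.12 (cv2) and the standard library are available. Lean on these libraries where they do the work, as an engineer would, in place of code of your own. Each camera call takes 0.05 s, during which the arm holds its last target. There are 200 camera calls.

## Working session

There is one attempt and no reset: what is moved stays moved. The work goes in short steps, Python scripts to look and compute and a tool call to move; the robot and the scene stay as the last step left them, time stands still between calls to the robot, and variables do not carry over. Pictures are saved under pics/ and viewed, at most 10 in all, crops included, and the job is handed in when it is done.

Besides the shell and the picture viewer there is one more tool, called after ">>>" as name(argument=value, ...), one argument or row to a line, values as JSON. arm_command: Moves the arm, as the interface text tells. Its arguments: {"type":"object","properties":{"dp":{"type":"array"},"turn":{"type":"array"},"jaw":{"type":"array"}},"required":["dp","turn","jaw"]}

```bash
mkdir -p pics
python3 - <<'E'
from bench import *
import cv2
o=get_obs(); print({k:o[k] for k in("time_s","eef_pos","eef_rot","opening","q")})
for n in("scene","top"):
    cv2.imwrite(f"pics/{n}0.png",camera(n)); c=get_calibration(n); print(n,c)
E
```

```text
{'time_s': 0.0, 'eef_pos': array([0.12905411, 0.55980008, 0.24906679]), 'eef_rot': array([-2.74791982e-04,  1.13155739e-01,  9.93576871e-01, -8.39394969e-04]), 'opening': 0.9941963067709165, 'q': array([ 1.13770331e+00,  1.81571785e-01,  1.60800809e+00, -6.00761685e-06,
        1.35377922e+00, -2.06294391e-01])}
scene {'camera_matrix': array([[527.20890465,   0.        , 278.36089351],
       [  0.        , 527.20890465, 209.96865079],
       [  0.        ,   0.        ,   1.        ]]), 'k1': -0.1972070055275197, 'R': array([[ 0.86371591, -0.50395309, -0.00510993],
       [-0.32250644, -0.54488965, -0.77400573],
       [ 0.38727823,  0.67016905, -0.63315797]]), 't': array([-0.48173157,  0.36289045,  0.94634407])}
top {'camera_matrix': array([[405.99562647,   0.        , 275.56961117],
       [  0.        , 405.99562647, 205.27825854],
       [  0.        ,   0.        ,   1.        ]]), 'k1': -0.033811166768691836, 'R': array([[-0.01410183, -0.99966622,  0.02164677],
       [-0.98935982,  0.01081473, -0.1450868 ],
       [ 0.14480427, -0.02346243, -0.98918211]]), 't': array([0.11074703, 0.62933274, 0.94216305])}
```

View pics/scene0.png

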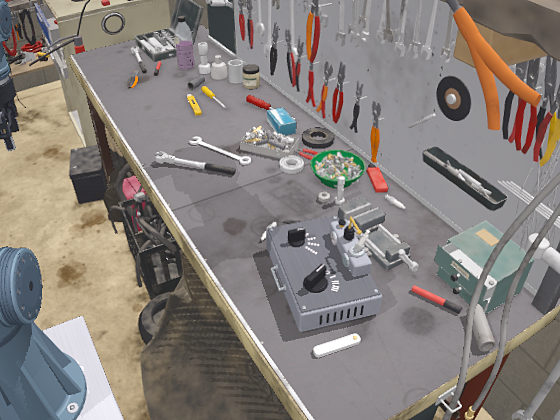

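View pics/top0.png

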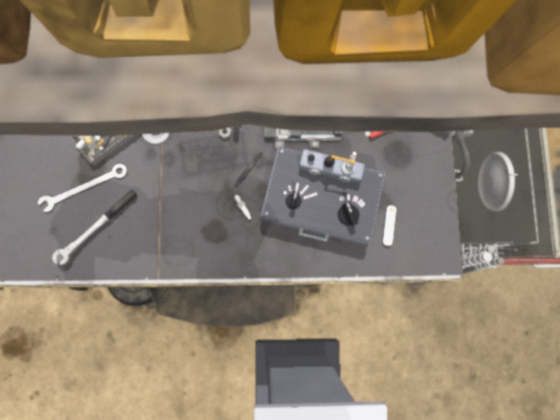

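The scene view shows the tester near (325,270), selector (297,236) and dial (316,276). In the top view the selector is at (295,201) and the dial at (349,214). I'll enlarge both.

Run:
```python
import cv2
a=cv2.imread("pics/scene0.png")[195:345,255:395]; b=cv2.imread("pics/top0.png")[140:250,255:395]
cv2.imwrite("pics/sc1.png",cv2.resize(a,None,fx=4,fy=4,interpolation=cv2.INTER_CUBIC))
cv2.imwrite("pics/tc1.png",cv2.resize(b,None,fx=5,fy=5,interpolation=cv2.INTER_CUBIC))
```

```text
(no output)
```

View pics/sc1.png

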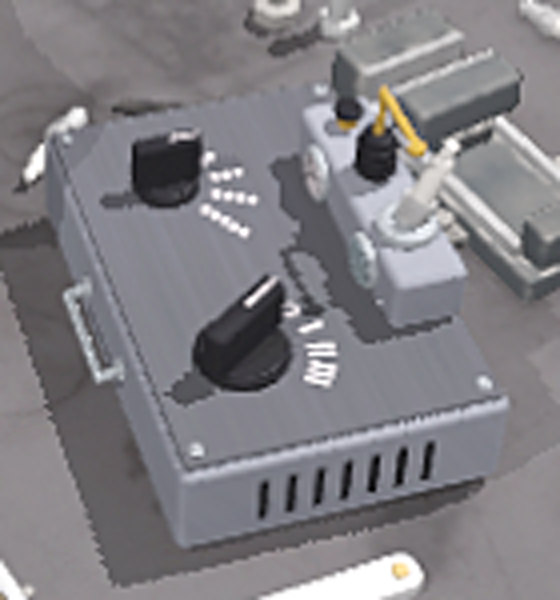

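View pics/tc1.png

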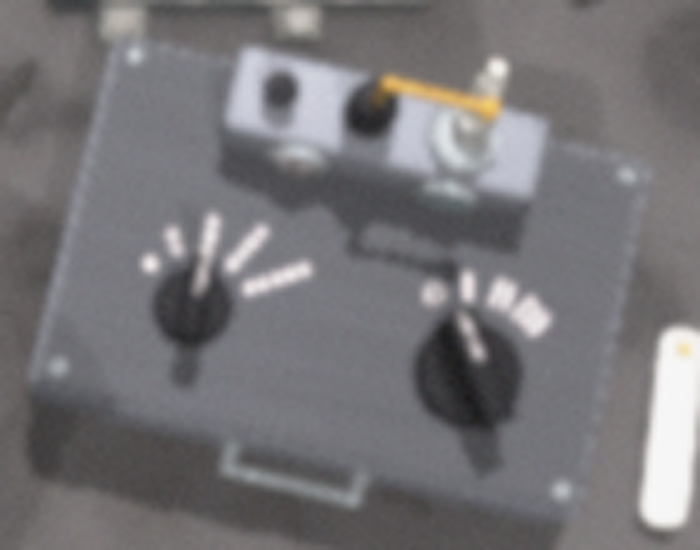

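Crop features: deck screws in the scene crop at BL(322,90), FL(67,137), FR(197,450), BR(485,382). In the top crop they are at BL(134,55), FL(58,367), FR(562,490), BR(627,175). The selector points at three pips and the dial at the ring (off). I'll triangulate these.

```bash
cat > h.py <<'E'
from bench import *
import numpy as np, cv2
def norm(n,p):
    c=get_calibration(n)
    return cv2.undistortPoints(np.array(p,float).reshape(-1,1,2),c["camera_matrix"],np.array([c["k1"],0,0,0.]))[:,0],c
def crop(p,f,x,y): return (np.array(p,float)+.5)/f-.5+[x,y]
def tri(ps,pt):
    a,ca=norm("scene",ps);b,cb=norm("top",pt)
    P=[np.c_[c["R"],c["t"]] for c in(ca,cb)]
    X=cv2.triangulatePoints(*P,a.T,b.T);return (X[:3]/X[3]).T
def onplane(n,p,z):
    a,c=norm(n,p);d=np.c_[a,np.ones(len(a))]@c["R"];o=-c["R"].T@c["t"]
    return o+d*((z-o[2])/d[:,2])[:,None]
E
python3 - <<'E'
from h import *
np.set_printoptions(precision=4,suppress=True)
s=crop([(322,90),(67,137),(197,450),(485,382)],4,255,195)
t=crop([(134,55),(58,367),(562,490),(627,175)],5,255,140)
X=tri(s,t);print(X)
c=X.mean(0);yaws=[np.arctan2(*(X[a]-X[b])[1::-1]) for a,b in((0,1),(3,2))]
ys=[np.arctan2(-(X[a]-X[b])[0],(X[a]-X[b])[1]) for a,b in((0,3),(1,2))]
print(c,yaws,ys)
for n,p in(("scene",s),("top",t)): q=onplane(n,p,.07);print(n,q.mean(0))
yaw=np.mean(yaws+ys)
R=np.array([[np.cos(yaw),-np.sin(yaw)],[np.sin(yaw),np.cos(yaw)]])
for k,p in(("sel",(-.035,.067)),("dial",(-.035,-.067)),("plug",(.066,-.036))): print(k,c[:2]+R@p)
# pointers: inner,outer ends of white lines
tp=onplane("top",crop([(198,290),(207,262),(482,358),(460,315)],5,255,140),.106)
sp=onplane("scene",crop([(168,140),(200,134),(248,303),(281,279)],4,255,195),.106)
for q in(tp,sp):
    print(q)
    for i in(0,2): d=q[i+1]-q[i];print("cw angle rel tester x",yaw-np.arctan2(d[1],d[0]))
E
```

```text
[[ 0.7633  0.0865  0.0671]
 [ 0.6105  0.1252  0.0693]
 [ 0.5494 -0.112   0.0688]
 [ 0.7008 -0.1508  0.0691]]
[ 0.656  -0.0128  0.0686] [np.float64(-0.2480651615696124), np.float64(-0.25037279715629757)] [np.float64(-0.2575480904666243), np.float64(-0.2519327545923999)]
scene [ 0.657  -0.0144  0.07  ]
top [ 0.654  -0.0118  0.07  ]
sel [0.6388 0.0608]
dial [ 0.6054 -0.0689]
plug [ 0.7109 -0.0641]
[[ 0.639   0.0614  0.106 ]
 [ 0.6519  0.057   0.106 ]
 [ 0.6061 -0.0679  0.106 ]
 [ 0.6261 -0.0586  0.106 ]]
cw angle rel tester x 0.07539705756926052
cw angle rel tester x -0.6888056235242335
[[ 0.6387  0.0576  0.106 ]
 [ 0.6567  0.0528  0.106 ]
 [ 0.6078 -0.0697  0.106 ]
 [ 0.6318 -0.064   0.106 ]]
cw angle rel tester x 0.008347146207514311
cw angle rel tester x -0.4827046010358791
```

>>> arm_command(
  dp=[
    [-0.16,-0.1,0],
    [-0.32,-0.2,0],
    [-0.49,-0.3,0],
    [-0.65,-0.4,0],
    [-0.81,-0.5,0],
  ],
  turn=[
    [0,0,0],
    [0,0,0],
    [0,0,0],
    [0,0,0],
    [0,0,0],
  ],
  jaw=[1,0.8,0.7,0.7,0.7],
)

```text
time_s: 0.72
eef_pos: [0.2992, 0.3916, 0.2497]
eef_rot: [-0.0, 0.113, 0.994, -0.0]
wrist_force: [-0.2, 1.0, -0.2]
opening: 0.698
grasp_force: 0.0
```

>>> arm_command(
  dp=[
    [-0.16,-0.1,0],
    [-0.32,-0.2,0],
    [-0.49,-0.3,0],
    [-0.65,-0.4,0],
    [-0.81,-0.5,0],
  ],
  turn=[
    [0,0,0],
    [0,0,0],
    [0,0,0],
    [0,0,0],
    [0,0,0],
  ],
  jaw=[0.7,0.7,0.7,0.7,0.7],
)

```text
time_s: 1.35
eef_pos: [0.4684, 0.2243, 0.2497]
eef_rot: [-0.0, 0.113, 0.994, -0.0]
wrist_force: [0.6, 1.4, 0.8]
opening: 0.7
grasp_force: 0.0
```

```bash
cat >> h.py <<'E'
from scipy.spatial.transform import Rotation as Ro
def go(x,y,z,bar):
    "remaining shift/turn in tool units to put TCP at x,y,z, tool x along bar yaw (+pi)"
    o=get_obs();R=Ro.from_quat(o["eef_rot"],scalar_first=True)
    T=Ro.from_euler("z",bar+np.pi)*Ro.from_euler("x",np.pi)
    np.set_printoptions(precision=3,suppress=True)
    print("t",o["time_s"],"pos",o["eef_pos"],"q",o["q"],"open",o["opening"],"F",o["wrist_force"],"M",o["torque"],"g",o["grasp_force"])
    print("dp",R.inv().apply(np.array([x,y,z])-o["eef_pos"])/.25,"turn",(R.inv()*T).as_rotvec()/np.radians(30))
E
python3 -c "
from h import *
go(.639,.061,.17,-.252)"
```

```text
t 1.35 pos [0.468 0.224 0.25 ] q [ 0.218  0.056  1.745  0.     1.34  -1.126] open 0.7003976924557536 F [0.583 1.415 0.777] M [ 0.019 -0.023 -0.035] g 0.0
dp [-0.812 -0.483  0.318] turn [-0.    -0.001  0.048]
```

>>> arm_command(
  dp=[
    [-0.2,-0.12,0],
    [-0.4,-0.24,0],
    [-0.6,-0.36,0],
    [-0.81,-0.48,0],
    [-0.81,-0.48,0.1],
  ],
  turn=[
    [0,0,0],
    [0,0,0],
    [0,0,0.05],
    [0,0,0.05],
    [0,0,0.05],
  ],
  jaw=[0.7,0.7,0.7,0.7,0.7],
)

```text
time_s: 1.98
eef_pos: [0.6417, 0.0592, 0.226]
eef_rot: [0.002, 0.128, 0.992, -0.0]
wrist_force: [-0.4, 1.1, -1.4]
opening: 0.701
grasp_force: 0.0
```

>>> arm_command(
  dp=[
    [0,0,0.1],
    [0,0,0.2],
    [0,0,0.2],
  ],
  turn=[
    [0,0,0],
    [0,0,0],
    [0,0,0],
  ],
  jaw=[0.7,0.7,0.7],
)

```text
time_s: 2.35
eef_pos: [0.6361, 0.0632, 0.172]
eef_rot: [-0.003, 0.126, 0.992, -0.0]
wrist_force: [0.2, -0.9, 1.1]
opening: 0.698
grasp_force: 0.0
```

```bash
python3 -c "
from h import *
go(.639,.061,.101,-.252)
a=camera('scene')[165:285,235:375];b=camera('top')[140:250,255:395]
cv2.imwrite('pics/p2.png',np.hstack([cv2.resize(a,(400,343),interpolation=2),cv2.resize(b,(400,343),interpolation=2)]))"
```

```text
t 2.35 pos [0.636 0.063 0.172] q [-0.086  0.398  1.498 -0.     1.252 -1.404] open 0.6977397491896337 F [ 0.167 -0.885  1.075] M [ 0.035 -0.043  0.001] g 0.0
dp [-0.015 -0.005  0.284] turn [-0.002 -0.011 -0.002]
```

View pics/p2.png

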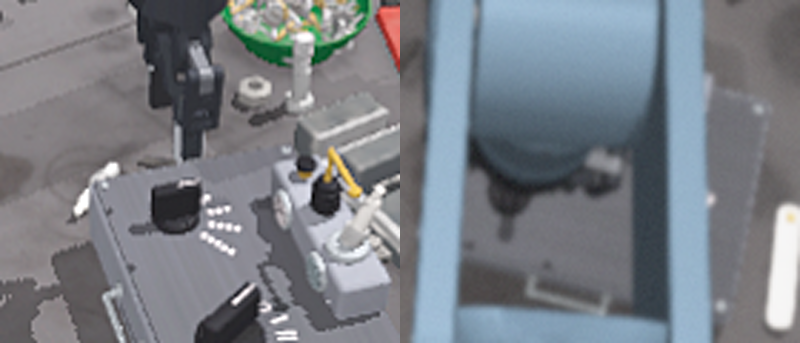

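The picture shows the gripper above the selector: near finger tip at (190,158) in the left crop, bar at (177,200). That agrees with the projection, so I'll descend and grip.

>>> arm_command(
  dp=[
    [-0.01,0,0.1],
    [-0.01,0,0.2],
    [-0.01,0,0.28],
    [-0.01,0,0.28],
    [-0.01,0,0.28],
  ],
  turn=[
    [0,0,0],
    [0,0,0],
    [0,0,0],
    [0,0,0],
    [0,0,0],
  ],
  jaw=[0.7,0.7,0.7,0.7,0.7],
)

```text
time_s: 3.08
eef_pos: [0.6413, 0.0625, 0.1062]
eef_rot: [0.001, 0.126, 0.992, 0.0]
wrist_force: [-0.1, -0.7, 0.3]
opening: 0.698
grasp_force: 0.0
```

>>> arm_command(
  dp=[
    [0,0,0],
    [0,0,0],
    [0,0,0],
    [0,0,0],
    [0,0,0],
  ],
  turn=[
    [0,0,0],
    [0,0,0],
    [0,0,0],
    [0,0,0],
    [0,0,0],
  ],
  jaw=[0.4,0.1,0,0,0],
)

```text
time_s: 3.7
eef_pos: [0.6404, 0.0604, 0.106]
eef_rot: [-0.0, 0.126, 0.992, -0.002]
wrist_force: [-4.6, -7.3, 5.2]
opening: 0.123
grasp_force: 59.2
```

```bash
python3 -c "
from h import *
go(.639,.061,.101,-.252)"
```

```text
t 3.7 pos [0.64  0.06  0.106] q [-0.089  0.481  1.527 -0.003  1.133 -1.405] open 0.12325059216416663 F [-4.626 -7.297  5.242] M [-1.132  0.683 -0.008] g 59.18247163295746
dp [0.006 0.001 0.02 ] turn [-0.006  0.001 -0.002]
```

>>> arm_command(
  dp=[
    [0,0,0],
    [0,0,0],
    [0,0,0],
    [0,0,0],
    [0,0,0],
  ],
  turn=[
    [0,0,0.2],
    [0,0,0.4],
    [0,0,0.6],
    [0,0,0.8],
    [0,0,0.98],
  ],
  jaw=[0,0,0,0,0],
)

```text
time_s: 4.32
eef_pos: [0.6398, 0.0591, 0.106]
eef_rot: [-0.0, 0.375, 0.927, -0.003]
wrist_force: [-8.9, -12.3, 8.3]
opening: 0.127
grasp_force: 59.6
```

>>> arm_command(
  dp=[
    [0,0,0],
    [0,0,0],
    [0,0,0],
    [0,0,0],
  ],
  turn=[
    [0,0,0],
    [0,0,0],
    [0,0,0],
    [0,0,0],
  ],
  jaw=[0,0,0,0],
)

```text
time_s: 4.82
eef_pos: [0.6398, 0.0591, 0.106]
eef_rot: [-0.0, 0.374, 0.927, -0.003]
wrist_force: [-7.4, -12.6, 8.3]
opening: 0.124
grasp_force: 59.5
```

```bash
python3 -c "
from h import *
go(.639,.061,.106,-.752)"
```

```text
t 4.825 pos [0.64  0.059 0.106] q [-0.09   0.481  1.528 -0.006  1.134 -0.892] open 0.12374273585370184 F [ -7.387 -12.552   8.301] M [-1.961  1.112  0.079] g 59.544376730918884
dp [ 0.007  0.003 -0.   ] turn [-0.01   0.004 -0.028]
```

>>> arm_command(
  dp=[
    [0,0,0],
    [0,0,0],
    [0,0,0],
    [0,0,-0.15],
    [0,0,-0.35],
  ],
  turn=[
    [0,0,0],
    [0,0,0],
    [0,0,0],
    [0,0,0],
    [0,0,0],
  ],
  jaw=[0.4,0.7,0.7,0.7,0.7],
)

```text
time_s: 5.45
eef_pos: [0.6393, 0.063, 0.1916]
eef_rot: [-0.002, 0.374, 0.928, -0.0]
wrist_force: [0.5, -0.1, 1.3]
opening: 0.698
grasp_force: 0.0
```

```bash
python3 -c "
from h import *
go(.607,-.0695,.19,.348)
a=camera('scene')[195:345,255:395]
cv2.imwrite('pics/p3.png',cv2.resize(a,None,fx=4,fy=4,interpolation=2))"
```

```text
t 5.45 pos [0.639 0.063 0.192] q [-0.086  0.383  1.476  0.     1.287 -0.891] open 0.6983376232505897 F [ 0.539 -0.063  1.323] M [ 0.009 -0.077  0.027] g 0.0
dp [-0.274 -0.472  0.007] turn [-0.001 -0.008 -2.127]
```

View pics/p3.png

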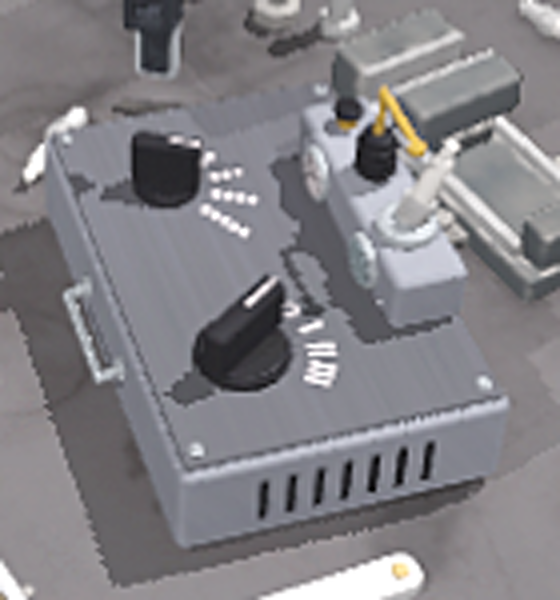

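The selector line now runs from about (168,138) to (200,148), parallel to the four-pip row (213,192)-(255,200). I'll check that numerically while moving to the dial. The dial bar still points to the ring.

```bash
python3 -c "
from h import *
q=onplane('scene',crop([(170,139),(200,149)],4,255,195),.106);d=q[1]-q[0];print(q,'cw rel x',-.252-np.arctan2(d[1],d[0]))
q=onplane('scene',crop([(213,192),(255,200)],4,255,195),.07);d=q[1]-q[0];print('4pip row',-.252-np.arctan2(d[1],d[0]))"
```

```text
[[0.6401281  0.05774426 0.106     ]
 [0.64994499 0.04225689 0.106     ]] cw rel x 0.7538479348504645
4pip row 0.559432754171718
```

>>> arm_command(
  dp=[
    [-0.05,-0.09,0],
    [-0.11,-0.19,0],
    [-0.16,-0.28,0],
    [-0.22,-0.38,0],
    [-0.27,-0.47,0],
  ],
  turn=[
    [0,0,-0.2],
    [0,0,-0.4],
    [0,0,-0.6],
    [0,0,-0.8],
    [0,0,-1.0],
  ],
  jaw=[0.7,0.7,0.7,0.7,0.7],
)

```text
time_s: 6.12
eef_pos: [0.6075, -0.0696, 0.1925]
eef_rot: [0.0, 0.119, 0.993, 0.0]
wrist_force: [0.7, -0.4, -1.0]
opening: 0.701
grasp_force: 0.0
```

>>> arm_command(
  dp=[
    [0,0,0],
    [0,0,0],
    [0,0,0],
    [0,0,0],
    [0,0,0],
  ],
  turn=[
    [0,0,-0.3],
    [0,0,-0.6],
    [0,0,-0.8],
    [0,0,-1.0],
    [0,0,-1.0],
  ],
  jaw=[0.7,0.7,0.7,0.7,0.7],
)

```text
time_s: 6.75
eef_pos: [0.6077, -0.0687, 0.1924]
eef_rot: [0.0, -0.14, 0.99, 0.0]
wrist_force: [0.3, -1.4, -0.3]
opening: 0.703
grasp_force: 0.0
```

```bash
python3 -c "
from h import *
go(.606,-.0695,.103,.348)"
```

```text
t 6.75 pos [ 0.608 -0.069  0.192] q [-0.306  0.315  1.564  0.     1.263 -2.158] open 0.7025705763788933 F [ 0.347 -1.449 -0.252] M [ 0.017 -0.018  0.022] g 0.0
dp [ 0.008 -0.001  0.358] turn [ 0.     0.    -0.129]
```

```bash
python3 -c "
from h import *
go(.606,-.0715,.103,.348)
a=camera('scene')[195:345,255:395];b=camera('top')[170:240,265:335]
cv2.imwrite('pics/p4.png',np.hstack([cv2.resize(a,(400,429),interpolation=2),cv2.resize(b,(400,429),interpolation=2)]))"
```

```text
t 6.75 pos [ 0.608 -0.069  0.192] q [-0.306  0.315  1.564  0.     1.263 -2.158] open 0.7025705763788933 F [ 0.347 -1.449 -0.252] M [ 0.017 -0.018  0.022] g 0.0
dp [ 0.01  -0.009  0.358] turn [ 0.     0.    -0.129]
```

View pics/p4.png

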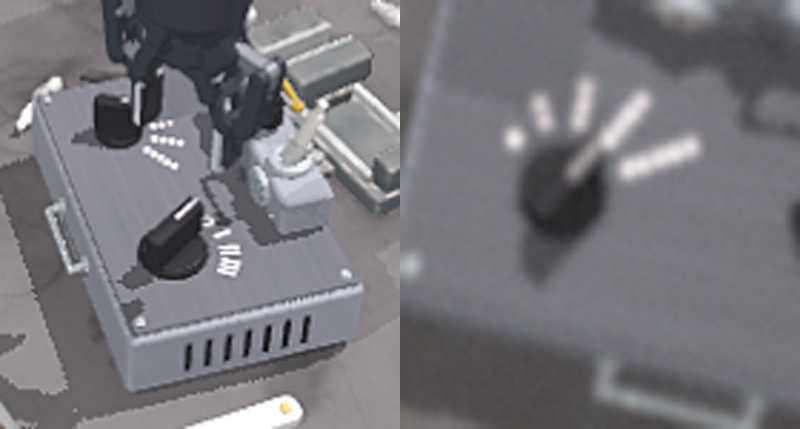

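The top crop shows the selector line (570,175)-(605,140) in line with the four-pip mark (628,120). In the left crop the gripper stands above the dial (172,230), with its fingers at (135,100) and (222,165). Descending and gripping.

>>> arm_command(
  dp=[
    [0.01,-0.01,0.1],
    [0.01,-0.01,0.2],
    [0.01,-0.01,0.29],
    [0.01,-0.01,0.36],
    [0.01,-0.01,0.36],
  ],
  turn=[
    [0,0,-0.13],
    [0,0,-0.13],
    [0,0,-0.13],
    [0,0,-0.13],
    [0,0,-0.13],
  ],
  jaw=[0.7,0.7,0.7,0.7,0.7],
)

```text
time_s: 7.48
eef_pos: [0.6049, -0.0716, 0.1009]
eef_rot: [-0.001, -0.173, 0.985, 0.001]
wrist_force: [-0.3, -0.7, 0.1]
opening: 0.698
grasp_force: 0.0
```

>>> arm_command(
  dp=[
    [0,0,0],
    [0,0,0],
    [0,0,0],
    [0,0,0],
    [0,0,0],
  ],
  turn=[
    [0,0,0],
    [0,0,0],
    [0,0,0],
    [0,0,0],
    [0,0,0],
  ],
  jaw=[0.4,0.1,0,0,0],
)

```text
time_s: 8.1
eef_pos: [0.6054, -0.0686, 0.1041]
eef_rot: [-0.0, -0.174, 0.985, 0.003]
wrist_force: [-6.7, 13.2, 11.4]
opening: 0.159
grasp_force: 59.4
```

```bash
python3 -c "
from h import *
go(.606,-.0715,.103,-.852)"
```

```text
t 8.1 pos [ 0.605 -0.069  0.104] q [-0.31   0.419  1.622  0.005  1.103 -2.232] open 0.15890930929560212 F [-6.681 13.153 11.436] M [ 2.106  1.038 -0.093] g 59.44148004055023
dp [ 0.002 -0.012  0.004] turn [ 0.009 -0.005  2.295]
```

>>> arm_command(
  dp=[
    [0,0.01,0],
    [0,0.01,0],
    [0,0.01,0],
    [0,0.01,0],
    [0,0.01,0],
  ],
  turn=[
    [0,0,0.16],
    [0,0,0.32],
    [0,0,0.48],
    [0,0,0.64],
    [0,0,0.8],
  ],
  jaw=[0,0,0,0,0],
)

```text
time_s: 8.72
eef_pos: [0.6054, -0.069, 0.1042]
eef_rot: [0.0, 0.036, 0.999, 0.0]
wrist_force: [-3.2, 3.0, 7.0]
opening: 0.161
grasp_force: 59.0
```

>>> arm_command(
  dp=[
    [0,0,0],
    [0,0,0],
    [0,0,0],
    [0,0,0],
    [0,0,0],
  ],
  turn=[
    [0,0,0.16],
    [0,0,0.32],
    [0,0,0.48],
    [0,0,0.64],
    [0,0,0.8],
  ],
  jaw=[0,0,0,0,0],
)

```text
time_s: 9.35
eef_pos: [0.6052, -0.0697, 0.1042]
eef_rot: [0.0, 0.243, 0.97, -0.0]
wrist_force: [-3.9, 0.7, 5.9]
opening: 0.161
grasp_force: 59.1
```

>>> arm_command(
  dp=[
    [0,0,0],
    [0,0,0],
    [0,0,0],
    [0,0,0],
    [0,0,0],
  ],
  turn=[
    [0,0,0.16],
    [0,0,0.32],
    [0,0,0.48],
    [0,0,0.64],
    [0,0,0.76],
  ],
  jaw=[0,0,0,0,0],
)

```text
time_s: 9.98
eef_pos: [0.6048, -0.0702, 0.1042]
eef_rot: [-0.0, 0.43, 0.903, -0.001]
wrist_force: [-6.3, -0.7, 8.0]
opening: 0.156
grasp_force: 59.4
```

>>> arm_command(
  dp=[
    [0,0,0],
    [0,0,0],
    [0,0,0],
    [0,0,0],
    [0,0,0],
  ],
  turn=[
    [0,0,0],
    [0,0,0],
    [0,0,0],
    [0,0,0],
    [0,0,0],
  ],
  jaw=[0,0,0,0,0],
)

```text
time_s: 10.6
eef_pos: [0.6048, -0.0702, 0.1042]
eef_rot: [0.0, 0.428, 0.904, -0.001]
wrist_force: [-5.3, -1.2, 7.6]
opening: 0.16
grasp_force: 59.3
```

```bash
python3 -c "
from h import *
go(.606,-.0695,.103,-.852)
a=camera('scene')[195:345,255:395];b=camera('top')[150:240,265:385]
cv2.imwrite('pics/p5.png',np.hstack([cv2.resize(a,(400,429),interpolation=2),cv2.resize(b,(400,429),interpolation=2)]))"
```

```text
t 10.6 pos [ 0.605 -0.07   0.104] q [-0.309  0.418  1.624 -0.002  1.1   -0.994] open 0.16045974910073854 F [-5.252 -1.15   7.6  ] M [-0.21   1.073  0.291] g 59.3152517080307
dp [-0.001  0.005  0.005] turn [-0.003  0.001 -0.064]
```

View pics/p5.png

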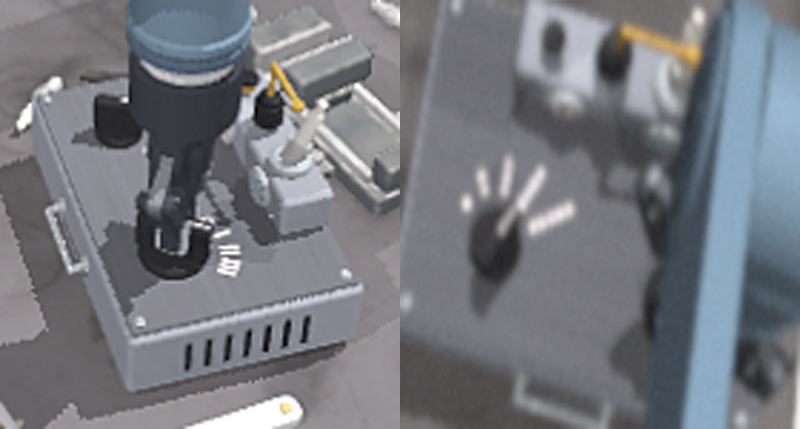

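The selector is still on four pips (right crop, (500,235) toward (530,180)). The fingers are on the dial (175,235), the tool has turned 1.23 rad and the opening is unchanged, so the bar lies flat between the pads. Now hold.

>>> arm_command(
  dp=[
    [0,0,0],
    [0,0,0],
    [0,0,0],
    [0,0,0],
    [0,0,0],
  ],
  turn=[
    [0,0,0],
    [0,0,0],
    [0,0,0],
    [0,0,0],
    [0,0,0],
  ],
  jaw=[0,0,0,0,0],
)

```text
time_s: 11.32
eef_pos: [0.6048, -0.0702, 0.1042]
eef_rot: [0.0, 0.428, 0.904, -0.001]
wrist_force: [-6.9, -1.3, 7.7]
opening: 0.16
grasp_force: 59.3
```

>>> arm_command(
  dp=[
    [0,0,0],
    [0,0,0],
    [0,0,0],
    [0,0,0],
    [0,0,0],
  ],
  turn=[
    [0,0,0],
    [0,0,0],
    [0,0,0],
    [0,0,0],
    [0,0,0],
  ],
  jaw=[0,0,0,0,0],
)

```text
time_s: 11.95
eef_pos: [0.6048, -0.0702, 0.1042]
eef_rot: [0.0, 0.428, 0.904, -0.001]
wrist_force: [-5.9, -0.2, 8.3]
opening: 0.161
grasp_force: 59.3
```

>>> arm_command(
  dp=[
    [0,0,0],
    [0,0,0],
    [0,0,0],
    [0,0,0],
    [0,0,0],
  ],
  turn=[
    [0,0,0],
    [0,0,0],
    [0,0,0],
    [0,0,0],
    [0,0,0],
  ],
  jaw=[0,0,0,0,0],
)

```text
time_s: 12.58
eef_pos: [0.6048, -0.0702, 0.1041]
eef_rot: [0.0, 0.428, 0.904, -0.001]
wrist_force: [-6.0, -0.1, 7.8]
opening: 0.163
grasp_force: 59.3
```

>>> arm_command(
  dp=[
    [0,0,0],
    [0,0,0],
    [0,0,0],
    [0,0,0],
    [0,0,0],
  ],
  turn=[
    [0,0,0],
    [0,0,0],
    [0,0,0],
    [0,0,0],
    [0,0,0],
  ],
  jaw=[0,0,0,0,0],
)

```text
time_s: 13.2
eef_pos: [0.6048, -0.0702, 0.1042]
eef_rot: [0.0, 0.428, 0.904, -0.001]
wrist_force: [-5.7, -2.0, 8.0]
opening: 0.16
grasp_force: 59.3
```

```bash
python3 -c "
from h import *
go(.606,-.0695,.103,-.852)
print(hand_in())"
```

```text
t 13.2 pos [ 0.605 -0.07   0.104] q [-0.31   0.418  1.624 -0.002  1.1   -0.994] open 0.15998791864021858 F [-5.683 -1.981  8.02 ] M [-0.258  1.123  0.297] g 59.31489944458008
dp [-0.001  0.006  0.005] turn [-0.003  0.001 -0.064]
the job is handed in; nothing more can be done
None
```

I handed the job in at 13.2 s with the selector on four pips (seen in the top view) and the dial gripped and held about 3 s at roughly 1.23 rad, third stage; that angle comes from the tool's turn, since the fingers hid the bar, and no verdict was returned.

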